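# Knock down the bread tray's locking pin

### The arm

A 6-joint arm with a two-finger parallel gripper is mounted at the origin on the work surface. World frame = base frame: x ahead of the robot, y to its left, z up, the work surface at z = 0. Lengths are in mm, angles in rad, forces in N, time in s.
With the tool pointing down it reaches from about 275 to 725 mm from the base axis. Payload 15.9 kg.
Tool frame: the origin (TCP) lies at the very end of the fingers, on their centre line; the grasp point (between the pads) lies 19 mm behind it (manip.grip_point_offset is the distance from the TCP to the grasp point, in mm); z points along the fingers, y is the line along which they close (so a half turn about z gives the same grasp; the last joint's range is limited). The gripper opens to 85 mm and grips with 20 to 120 N. Pads are 22 mm wide; open, the fingers measure 114 mm over their backs; the gripper's body (76 mm by 85 mm) begins 54 mm behind the grasp point. The pads swing forward as they close: fully open they stand 13 mm farther back than shut.
Start: joints at [1.127, 0.213, -0.034, 1.323, 0, 1.571], TCP at [214.679, 451.551, 231.306] pointing down, gripper open.
Joint ranges: [-2.98, 2.98], [-0.74, 1.72], [-1.14, 1.35], [-2.1, 2.04], [-1.57, 1.44], [-3.14, 3.14]. Speed limits (rad/s): [1.89, 1.89, 2.39, 2.57, 3.14, 3.14].

### API

Orientations are given as a unit quaternion [w, x, y, z].
In Python, from rig import manip gives the robot as it stands.
- The arm moves only by the tool servo_tool, never from a script. Its argument "targets" is a list of rows, each a list of 5 numbers: the shift along the world's x, y, z in mm, then the turn about the world's z in rad, then the closure, from 0 (fully open) to 1 (shut). A call has 1 to 10 rows; each row shifts and turns the commanded pose from where the row before left it; what a row does not reach is not made up. A row lasts 1/12 s, in which the tool goes at most 41.7 mm and 7.16 degrees, less where a joint would pass 70% of its speed; a pose out of reach is approached as far as the arm can. A call with a gripper value outside its range is refused whole. The fingers move at their own pace and stop on an object; the grip force is fixed at half the most. Time passes only in rows, so rows that do not move let the fingers close. It gives the time, the measured TCP pose, the force, the opening and the grip force at its end, in the units of the state.
- manip.read_state(): the state, without advancing time (a new reading comes with each control period).
- manip.capture(name): name is "scene" or "side" or "wrist"; returns a dict with "pixels" (480x640x3 uint8, red, green, blue), "depth" (480x640 float32, mm along the optical axis (not along the pixel's ray), 0 where there is no reading), "fx", "fy", "cx", "cy" (pixels), "extrinsics" (4x4, takes a point from world to camera coordinates); the wrist camera has in their place "hand_eye" (4x4, takes a point from camera to tool coordinates, whose origin is the TCP and whose axes are the flange's). Camera axes: x right, y up, looking along -z (the intrinsics and any distortion apply to the point x, -y, -z); pixel columns grow to the right and rows downward; lengths in mm; the calibration is good to about 2 mm. A picture is of the moment at which its call begins: read the wrist's pose just before it.
- manip.job_done(): hands the job in; it is judged then, once.
The state is a dict: "time_s": time; "joint_pos": joint angles; "joint_vel": joint speeds; "effort": joint torques, N m; "eef_pos": TCP position; "tcp_rot": TCP orientation; "force": force on the tool from outside, world axes, zero at the start; "wrist_torque": the same for the moment, N m; "grip_width": finger opening in mm; "grip_force": force on a finger pad.
Only numpy, scipy, OpenCV 4.12 (cv2) and the standard library are available. Lean on these libraries where they do the work, as an engineer would, in place of code of your own. Each camera call takes 0.05 s, during which the arm holds its last target. There are 200 camera calls.

### The job

Lock the bread tray to the counter: lift the wooden mallet out of its rest by the head, stand it on the open counter and let go, then take it again by the handle and knock the sprung steel pin between the two loaves fully home, under the tray's carrying bow. Touch the pin only with the mallet and do not shove the loaves, the can or the jar; finally stand the mallet upright on its striking face on the counter and let go.

Things in the scene. Friction and masses are not known exactly. Their poses are not given: they have to be found in the camera images.
- mallet_head (a point): Centre of the head of a plain light-wood mallet, 0.32 kg, 32 mm above the striking face it stands on. Head 60 mm (x) x 50 mm (y) x 64 mm (z, between the striking faces). Handle a level bar 26 mm wide and high, from the head along -x to 170 mm from the head's centre, at the centre's height. It stands steadily on the lower face, handle level, z up; at the start in the rest.
- rest: Fixed wood block with a groove for the mallet's handle; origin on the counter under the mallet head's start place, axes as the mallet's. It spans x = -180 to -40 mm, y = -32 to +32 mm, 56 mm high; groove along x 36 mm wide, floor 14 mm up, open at the ends and above, no room for fingers beside the handle. The head stands free on the counter: lift it straight up by its y sides.
- pin_top (a point): Centre of the top of the sprung steel locking pin, 28 mm diameter, upright, in the gap between the loaves. It stands up to 22 mm out of a dark steel collar 48 mm across, whose top is 40 mm above the counter; fully home it is flush with the collar.
- pin (a joint): Travel of the pin: 0 fully up, 0.022 m fully home (flush with the collar). It resists with about 9 to 12 N (light spring and stiff friction) and stays where it is left, so one or more blows of the mallet drive it home.
- tray: Fixed light-wood bread tray, origin on the counter under the pin's axis; x points from its open front (near the robot) to its back, y left. Floor 14 mm thick, x = -70 to +185 mm, y = -155 to +155 mm; side rims 45 mm high, back rim 48 mm, no front rim. The loaves begin at about x = -35 mm and leave a gap about 76 mm wide along x, open at the front.
- loaf_left_center (a point): Centre of the loose loaf on the +y side of the pin: 200 mm (x) x 92 mm (y) x 98 mm high, 0.6 kg, standing on the tray floor, top 112 mm above the counter.
- loaf_right_center (a point): Centre of the same kind of loaf on the -y side of the pin.
- can_center (a point): Centre (half-way up) of a loose food can beyond the mallet's head, 74 mm diameter, 105 mm high.
- jar_center (a point): Centre (half-way up) of a loose glass jar on the other side of the counter, 80 mm diameter, 120 mm high.
- bow (a point): Middle of the underside of the tray's steel carrying bow, straight over the pin and 170 mm above the counter; axes as the tray's. The fixed bar, 10 mm thick, runs along y to legs at y = -148 and +148 mm.
- coin_dish: Fixed dark-wood change dish on the counter in front of the tray, an open box 100 mm (x) x 140 mm (y), 26 mm high; origin at its centre on the counter. Nothing can be stood there.
Mind the look-alikes: they are no part of the job. Leave any pink or purple look-alike of the part that bears mallet_head alone. What is shaped like the rest but green is not meant.

How it is judged (in metres and radians):
On the way, in this order (a step that is already met when the one before it is completed fails the run):
1. the mallet is lifted out of its rest by the head (height (world z) of mallet_head above 0.075 m and distance between the grasp point and mallet_head below 0.055 m), for 0.1 s.
2. the mallet stands on the counter away from its rest (head at least 100 mm from its start place), let go (height (world z) of mallet_head below 0.037 m and angle between mallet_head's own z axis and vertical below 0.12 rad and horizontal distance between mallet_head and rest above 0.1 m and contact force between the fingers and mallet below 0.1 N), for 0.1 s.
3. the pin is knocked home (19 mm or more) by the mallet held by its handle: the head is still over the pin (value of joint pin above 0.019 m and horizontal distance between mallet_head and pin_top below 0.05 m and distance between the grasp point and mallet_head above 0.06 m and contact force between the fingers and mallet above 1 N), for 0.05 s.
At the end, for the whole second after the job is handed in: The pin is at least 19 mm down of its 22 mm; the mallet stands upright (within 7 degrees) on its striking face on the counter, let go and at rest; the loaves, the can and the jar are within 25 mm of where they stood (value of joint pin above 0.019 m and height (world z) of mallet_head between 0.027 and 0.037 m and angle between mallet_head's own z axis and vertical below 0.12 rad and linear speed of mallet below 0.02 m/s and contact force between the fingers and mallet below 0.1 N and distance of each of loaf_left_center, loaf_right_center, can_center, jar_center from where it was at the start of the episode below 0.025 m); the robot touches nothing.
It fails at once if the robot touches the pin itself (contact force between any of the arm, the fingers and pin above 0.5 N).
It fails at once if a loaf, the can or the jar is shoved more than 25 mm (distance of any of loaf_left_center, loaf_right_center, can_center, jar_center from where it was at the start of the episode above 0.025 m).
It also fails if it takes over 64 s, if anything falls off the work surface, if the arm or the gripper's body presses on something with over 40 N, if the wrist force passes 120 N, or if a joint passes its speed limit or range.

## Working session

There is one attempt and no reset: what is moved stays moved. The work goes in short steps, Python scripts to look and compute and a tool call to move; the robot and the scene stay as the last step left them, time stands still between calls to the robot, and variables do not carry over. Pictures are saved under pics/ and viewed, at most 10 in all, crops included, and the job is handed in when it is done.

Besides the shell and the picture viewer there is one more tool, called after "Request:" as name(argument=value, ...) on one line, values as JSON. servo_tool: Moves the arm, as the interface text tells. Its arguments: {"type":"object","properties":{"targets":{"type":"array"}},"required":["targets"]}

```bash
mkdir -p pics
cat > h.py <<'E'
import numpy as np, cv2
from rig import manip
def cap(n,save=None):
    s=manip.read_state(); c=manip.capture(n)
    if save: cv2.imwrite('pics/'+save,c['pixels'][:,:,::-1])
    return c,s
def w2c(c): return np.array(c['extrinsics'])
def cloud(c):
    "world points HxWx3 from depth"
    d=c['depth']; v,u=np.mgrid[:480,:640]
    P=np.stack([(u-c['cx'])/c['fx']*d,-(v-c['cy'])/c['fy']*d,-d,np.ones_like(d)],-1)
    return (P@np.linalg.inv(w2c(c)).T)[...,:3]
E
python3 - <<'E'
from h import *
for n in('scene','side'):
    c,s=cap(n,n+'0.png'); P=cloud(c); np.savez(n+'0.npz',P=P,rgb=c['pixels'],d=c['depth'])
    print(n,c['fx'],c['cx'],c['cy'],np.linalg.inv(w2c(c))[:3,3].round(),(c['depth']>0).mean())
    print({k:v for k,v in c.items() if k not in('pixels','depth','extrinsics')}.keys())
print(s)
E
```

```text
scene 436.3668774166831 323.64150698047865 232.09212835931302 [1143.  158. 1035.] 0.996298828125
dict_keys(['fx', 'fy', 'cx', 'cy'])
side 587.3455762446422 313.0849663442268 231.19879784560823 [ 347. -897. 1192.] 0.9960904947916667
dict_keys(['fx', 'fy', 'cx', 'cy'])
{'time_s': 0.05, 'joint_pos': array([ 1.12697346e+00,  2.13354864e-01, -3.51005407e-02,  1.32351411e+00,
        2.12127751e-05,  1.57082588e+00]), 'joint_vel': array([ 9.37549159e-05, -2.08216481e-03, -6.41903061e-04,  4.40064606e-04,
        5.46839929e-04,  1.85557105e-05]), 'effort': array([ 1.25909784e-03, -6.87956715e+01,  4.88342428e+01,  1.19219921e-02,
        1.24301223e-04,  9.21761483e-06]), 'eef_pos': array([214.53341637, 451.22876511, 230.80037423]), 'tcp_rot': array([-1.39444439e-04,  2.20108967e-01,  9.75475114e-01, -5.69879252e-04]), 'force': array([-0.92236141,  0.44640783,  0.23359206]), 'wrist_torque': array([-0.01207459, -0.01884899,  0.02414633]), 'grip_force': 0.0, 'grip_width': 85.7939090492091}
```

View pics/scene0.png

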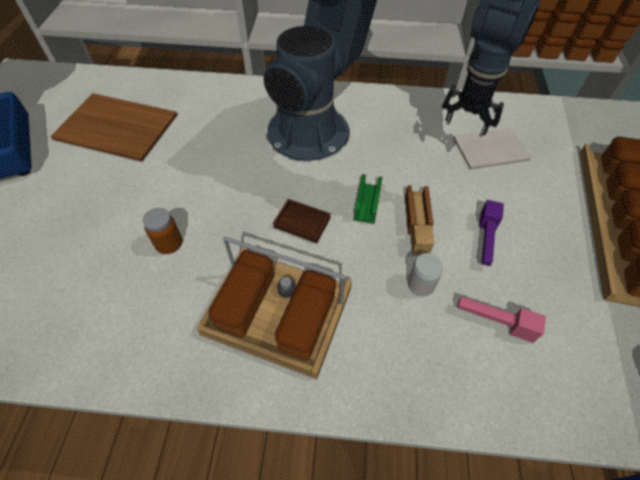

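View pics/side0.png

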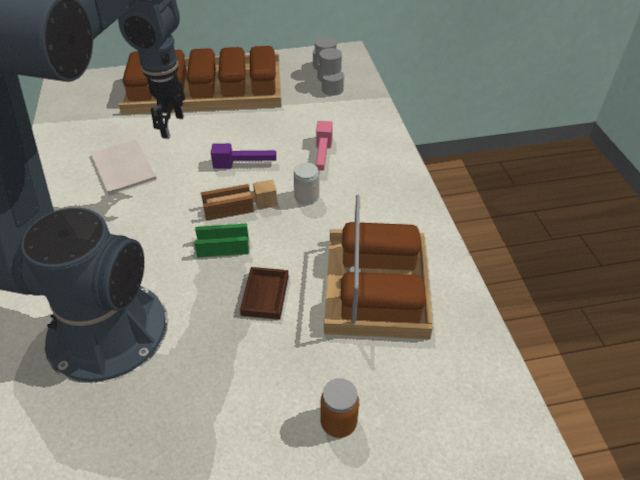

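The scenes show the light-wood mallet at scene (423,237) / side (265,194), in the brown rest. Look-alikes are the purple mallet (491,230), the pink mallet (517,320) and the green rest (368,198). I choose the light-wood one. The pin is at scene (286,286), the bow spans (228,240)–(345,290), the can is at (424,275), the jar at (163,230) and the dish at (302,220).

Run:
```python
from h import *
def rect(P,m,name,zr):
    q=P[m&(P[...,2]>zr[0])&(P[...,2]<zr[1])]
    if len(q)<8: print(name,'few',len(q));return
    r=cv2.minAreaRect(q[:,:2].astype(np.float32)); print(name,len(q),'c',np.round(r[0],1),'size',np.round(r[1],1),'ang',round(r[2],1),'z',np.percentile(q[:,2],[5,50,95]).round(1))
B={'scene':dict(mal=(408,222,440,255),rest=(400,180,435,255),can=(405,250,445,297),jar=(140,205,185,255),loaves=(195,240,350,370),pin=(274,270,300,300),dish=(270,195,335,245),bow=(220,230,350,300)),
'side':dict(mal=(250,178,282,212),rest=(198,178,262,220),can=(288,160,324,208),jar=(312,375,365,440),loaves=(335,215,430,325),pin=(345,262,365,280),dish=(235,262,295,322),bow=(345,190,366,330))}
Z=dict(mal=(58,70),rest=(50,61),can=(98,112),jar=(112,128),loaves=(95,118),pin=(50,72),dish=(20,32),bow=(165,190))
for n in B:
    f=np.load(n+'0.npz');P=f['P']; print(n)
    for k,(a,b,c,d) in B[n].items():
        m=np.zeros((480,640),bool); m[b:d,a:c]=1
        if k=='loaves':
            mm=(m&(P[...,2]>Z[k][0])&(P[...,2]<Z[k][1])).astype(np.uint8)
            nn,l,st,_=cv2.connectedComponentsWithStats(mm)
            for i in range(1,nn):
                if st[i,4]>100: rect(P,l==i,'loaf',Z[k])
        else: rect(P,m,k,Z[k])
c=cv2.imread('pics/scene0.png');s=cv2.imread('pics/side0.png')
a=cv2.resize(c[175:265,390:510],(600,450),interpolation=2)[:, :400]; b=cv2.resize(s[170:230,190:280],(400,267),interpolation=2)
o=np.zeros((450,800,3),np.uint8);o[:,:400]=a;o[:267,400:]=b;cv2.imwrite('pics/crop1.png',o)
```

```text
scene
mal 349 c [435.4 369.9] size [79.  50.6] ang 2.1 z [59.5 63.4 66.4]
rest 495 c [367.4 366.7] size [213.7  65.7] ang 3.7 z [51.5 55.7 60.4]
can 530 c [565.8 369.8] size [67.2 67.2] ang 7.1 z [100.4 105.1 108. ]
jar 486 c [ 505.2 -337.7] size [69.5 69.9] ang 83.9 z [115.4 119.6 122.4]
loaf 2665 c [669.4 -79.1] size [ 87.2 195.5] ang 75.3 z [ 99.1 110.6 114.4]
loaf 2932 c [709.9  82.1] size [ 91.  194.4] ang 75.3 z [ 99.5 110.7 114.4]
pin 101 c [624.3  17.4] size [28.2 25.7] ang 41.7 z [52.7 59.4 62.3]
dish 431 c [396.1  27.9] size [141.3 104.2] ang 71.9 z [20.8 24.9 28.6]
bow 564 c [623.8  18.4] size [303.5  12.5] ang 75.4 z [173.8 178.7 181.7]
side
mal 244 c [439.3 367.4] size [60.3 54.1] ang 4.5 z [58.7 62.4 66.8]
rest 454 c [344.6 362.2] size [171.8  73. ] ang 3.3 z [50.6 54.4 58.9]
can 293 c [562.4 370. ] size [73.1 64.2] ang 39.2 z [ 99.1 103.4 108.3]
jar 899 c [ 500.4 -339.2] size [70.5 68.1] ang 78.4 z [114.6 118.5 122.1]
loaf 289 c [623.4 100.7] size [87.1 30.5] ang 76.2 z [ 97.4 106.8 113.3]
loaf 1581 c [723.3  73.9] size [ 93.  154.7] ang 75.6 z [ 98.1 108.8 113.8]
loaf 352 c [580.7 -62. ] size [87.4 29.7] ang 74.3 z [ 96.3 106.9 113.1]
loaf 2016 c [681.  -88.6] size [ 90.5 156.9] ang 75.2 z [ 98.3 109.1 113.7]
pin 29 c [621.4  19.8] size [14.9 25.1] ang 77.9 z [54.9 58.6 61.4]
dish 519 c [391.4  27. ] size [145.3 101.1] ang 72.3 z [20.6 24.2 28.4]
bow 414 c [620.2  15.6] size [305.4  10.1] ang 75.3 z [171.7 177.4 181.4]
```

View pics/crop1.png

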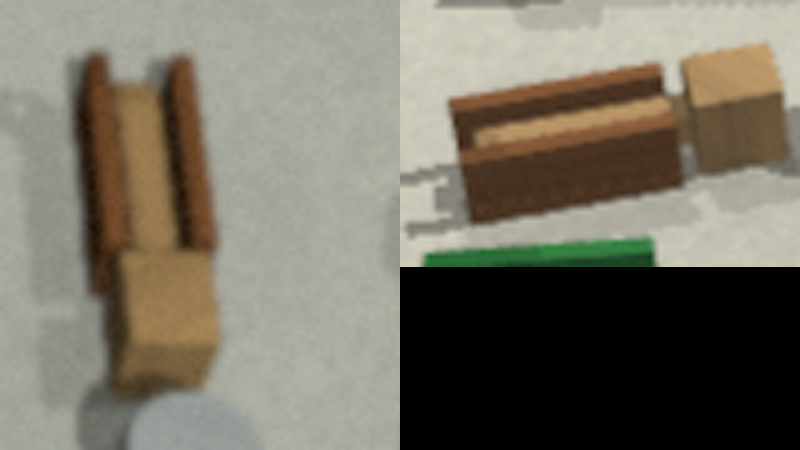

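The crop confirms a plain light-wood head and handle lying in the brown rest, with the can just beyond the head. The measurements agree with the given sizes: head at about (437,368) with yaw +3.5°, pin at about (623,17.5), tray yaw −14.7°. Now I move above the head.

Request:
servo_tool(targets=[[28,-10,-8,0.063,0],[28,-10,-8,0.063,0],[28,-11,-8,0.063,0],[28,-10,-8,0.063,0],[28,-11,-8,0.063,0],[28,-10,-8,0.063,0],[28,-11,-8,0.063,0],[26,-10,-8,0.063,0],[0,0,0,0,0],[0,0,0,0,0]])

```text
time_s: 0.93
eef_pos: [437.3, 367.5, 166.2]
tcp_rot: [-0.001, -0.029, 1.0, -0.001]
force: [-0.4, -0.3, 0.5]
grip_width: 85.8
grip_force: 0.0
```

```bash
cat >> h.py <<'E'
def wcloud(c,s):
    from scipy.spatial.transform import Rotation as R
    d=c['depth']; v,u=np.mgrid[:480,:640]
    P=np.stack([(u-c['cx'])/c['fx']*d,-(v-c['cy'])/c['fy']*d,-d,np.ones_like(d)],-1)@np.array(c['hand_eye']).T
    q=s['tcp_rot']; M=R.from_quat([q[1],q[2],q[3],q[0]]).as_matrix()
    return P[...,:3]@M.T+s['eef_pos']
def yaw(s):
    from scipy.spatial.transform import Rotation as R
    q=s['tcp_rot']; y=R.from_quat([q[1],q[2],q[3],q[0]]).as_matrix()[:,1]; return np.degrees(np.arctan2(y[1],y[0]))
E
python3 - <<'E'
from h import *
c,s=cap('wrist','w1.png'); P=wcloud(c,s); hsv=cv2.cvtColor(c['pixels'],cv2.COLOR_RGB2HSV)
print(s['time_s'],s['eef_pos'],yaw(s),s['joint_pos'])
m=((P[...,2]>58)&(P[...,2]<70)&(c['depth']>0)).astype(np.uint8)
n,l,st,_=cv2.connectedComponentsWithStats(m)
for i in range(1,n):
    if st[i,4]>200: print(st[i],cv2.minAreaRect(P[l==i][:,:2].astype(np.float32)),np.median(P[l==i][:,2]))
f=np.load('scene0.npz');P=f['P'];h=cv2.cvtColor(f['rgb'],cv2.COLOR_RGB2HSV)
g=(h[...,0]>50)&(h[...,0]<75)&(h[...,1]>150)&(P[...,2]>20)
print('green',P[g].min(0),P[g].max(0))
E
```

```text
0.9333 [437.32077919 367.54969325 166.24568376] 93.31638725185681 [6.98909960e-01 3.80079280e-01 2.80701591e-02 1.22062093e+00
 3.30504139e-05 6.41028850e-01]
[ 571   47   69  109 5049] ((330.5664978027344, 572.8109741210938), (49.15378952026367, 60.3408088684082), 79.95856475830078) 63.91708803567687
[ 285  200   68   77 4955] ((439.0829772949219, 371.8424987792969), (59.76958084106445, 50.09617233276367), 3.920671224594116) 63.87854366787265
[267 335  86  37 663] ((539.0852661132812, 370.192138671875), (30.470745086669922, 73.04771423339844), 3.7808797359466553) 64.1121633374439
green [210.12190152 157.71011876  20.62385436] [1142.54371174  454.11917356 1034.51687461]
```

View pics/w1.png

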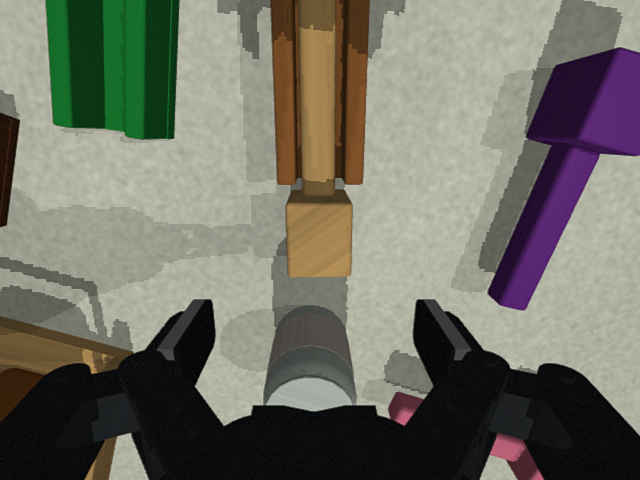

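The wrist view shows the mallet head at (319,238), centred between the open pads. The can is beyond it and clear, and nothing is under the fingers. I descend and grip the head.

Request:
servo_tool(targets=[[1,2,-25,0.01,0],[0,0,-30,0,0],[0,0,-30,0,0],[0,0,-30,0,0],[0,0,-20,0,0],[0,0,-9,0,0],[0,0,0,0,0],[0,0,0,0,0.3],[0,0,0,0,0.6],[0,0,0,0,1]])

```text
time_s: 1.82
eef_pos: [438.4, 371.4, 24.9]
tcp_rot: [0.001, -0.035, 0.999, 0.001]
force: [0.1, -0.6, 0.2]
grip_width: 51.1
grip_force: 0.0
```

Request:
servo_tool(targets=[[0,0,0,0,1],[0,0,0,0,1],[0,0,0,0,1],[0,0,0,0,1],[0,0,5,0,1],[0,0,10,0,1],[0,0,15,0,1],[0,0,20,0,1],[0,0,20,0,1],[0,0,0,0,1]])

```text
time_s: 2.65
eef_pos: [439.3, 371.9, 98.1]
tcp_rot: [0.002, -0.035, 0.999, 0.002]
force: [0.3, 1.0, -1.3]
grip_width: 49.3
grip_force: 62.8
```

Request:
servo_tool(targets=[[0,0,25,0,1],[0,0,25,0,1],[0,-20,10,0,1],[0,-32,0,-0.02,1],[0,-32,0,-0.02,1],[0,-32,0,-0.02,1],[0,-32,0,-0.02,1],[0,-32,0,-0.02,1],[0,-32,0,-0.02,1],[0,-32,0,-0.02,1]])

```text
time_s: 3.48
eef_pos: [437.3, 125.1, 153.5]
tcp_rot: [0.0, 0.035, 0.999, -0.0]
force: [1.4, -0.1, -3.0]
grip_width: 49.5
grip_force: 63.8
```

Request:
servo_tool(targets=[[0,-32,0,-0.02,1],[0,-32,0,-0.02,1],[0,-32,0,-0.02,1],[0,-32,0,-0.02,1],[0,-32,0,-0.02,1],[0,-32,0,-0.02,1],[0,-32,0,-0.02,1],[0,-32,0,-0.02,1],[0,-20,0,-0.025,1],[0,-20,0,0,1]])

```text
time_s: 4.32
eef_pos: [437.3, -171.1, 153.4]
tcp_rot: [0.0, 0.129, 0.992, -0.0]
force: [-0.2, 0.4, -3.5]
grip_width: 49.3
grip_force: 63.6
```

Request:
servo_tool(targets=[[0,0,-30,0,1],[0,0,-30,0,1],[0,0,-30,0,1],[0,0,-20,0,1],[0,0,-8,0,1],[0,0,0,0,1],[0,0,0,0,1]])

```text
time_s: 4.9
eef_pos: [438.0, -169.6, 36.1]
tcp_rot: [0.0, 0.127, 0.992, -0.0]
force: [0.0, 0.3, -1.3]
grip_width: 49.2
grip_force: 63.5
```

Run:
```python
from h import *
c,s=cap('side','s2.png'); P=cloud(c)
print(s['time_s'],s['eef_pos'],yaw(s),s['joint_pos'],s['force'])
cv2.imwrite('pics/s2c.png',cv2.resize(cv2.imread('pics/s2.png')[230:440,100:380],(800,600)))
```

```text
4.9 [ 437.99341614 -169.55088861   36.06998203] 75.4015465835728 [-3.69349644e-01  2.84043511e-01 -4.63723262e-01  8.22665597e-01
  8.86780453e-06 -1.14558571e-01] [ 0.04038106  0.30084428 -1.26204654]
```

View pics/s2c.png

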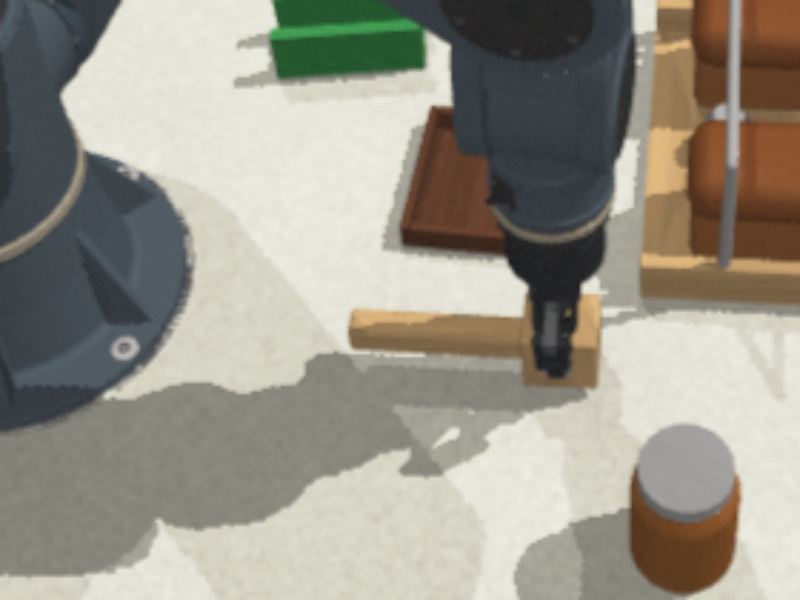

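The view shows the mallet level at crop (560,340), clear of the dish and tray. I lower the rest and let go.

Request:
servo_tool(targets=[[0,0,-6,0,1],[0,0,-3,0,1],[0,0,-3,0,1],[0,0,0,0,1],[0,0,0,0,1]])

```text
time_s: 5.37
eef_pos: [438.4, -169.7, 24.6]
tcp_rot: [0.001, 0.127, 0.992, -0.0]
force: [-7.2, 1.9, 22.0]
grip_width: 49.2
grip_force: 67.5
```

Request:
servo_tool(targets=[[0,0,1,0,0.7],[0,0,0,0,0.4],[0,0,0,0,0],[0,0,0,0,0],[0,0,0,0,0],[0,0,10,0,0],[0,0,30,0,0],[0,0,35,0,0],[0,0,35,0,0],[0,0,0,0,0]])

```text
time_s: 6.2
eef_pos: [440.4, -170.5, 140.2]
tcp_rot: [0.004, 0.127, 0.992, -0.001]
force: [0.7, -0.7, 0.8]
grip_width: 85.2
grip_force: 0.0
```

Run:
```python
from h import *
c,s=cap('wrist','w3.png'); P=wcloud(c,s)
print(s['time_s'],s['eef_pos'],yaw(s))
for zr in((57,72),(38,51)):
  m=((P[...,2]>zr[0])&(P[...,2]<zr[1])&(c['depth']>0)&(np.hypot(P[...,0]-370,P[...,1]+150)<130)).astype(np.uint8)
  n,l,st,_=cv2.connectedComponentsWithStats(m)
  for i in range(1,n):
    if st[i,4]>200: print(st[i],cv2.minAreaRect(P[l==i][:,:2].astype(np.float32)),np.percentile(P[l==i][:,2],[5,50,95]))
```

```text
6.2 [ 440.358949   -170.49101054  140.15445285] 75.40137273022862
[ 277  201   75   85 6158] ((438.41168212890625, -169.3064727783203), (50.12626266479492, 59.637367248535156), 75.46080780029297) [62.3319945  63.87472168 64.97033619]
[ 280    0   69  200 7967] ((352.07501220703125, -146.8351593017578), (47.468746185302734, 121.04934692382812), 75.45453643798828) [42.4841632  44.83383269 46.18880454]
```

The mallet stands upright and let go: head at (438,−169), top at z 64, yaw −14.5°. Next I take the handle 90 mm behind the head centre.

Request:
servo_tool(targets=[[-30,8,0,0,0],[-30,8,0,0,0],[-28,7,0,0,0],[0,0,-25,0,0],[0,0,-30,0,0],[0,0,-30,0,0],[0,0,-20,0,0],[0,0,0,0,0],[0,0,0,0,0],[0,0,0,0,0]])

```text
time_s: 7.08
eef_pos: [350.1, -146.6, 30.1]
tcp_rot: [0.0, 0.127, 0.992, -0.0]
force: [0.1, -0.4, 0.5]
grip_width: 85.5
grip_force: 0.0
```

Request:
servo_tool(targets=[[0,0,-10,0,0],[0,0,-6,0,0],[0,0,0,0,0.5],[0,0,0,0,1],[0,0,0,0,1],[0,0,0,0,1],[0,0,0,0,1],[0,0,0,0,1],[0,0,0,0,1],[0,0,0,0,1]])

```text
time_s: 7.92
eef_pos: [349.9, -146.5, 13.6]
tcp_rot: [0.0, 0.127, 0.992, -0.0]
force: [-2.2, 0.5, 6.4]
grip_width: 25.7
grip_force: 63.0
```

Request:
servo_tool(targets=[[0,0,5,0,1],[0,0,10,0,1],[0,0,20,0,1],[0,0,25,0,1],[0,0,0,0,1],[0,0,0,0,1]])

```text
time_s: 8.42
eef_pos: [350.3, -146.7, 74.1]
tcp_rot: [0.001, 0.127, 0.992, -0.0]
force: [-0.2, -0.6, -3.7]
grip_width: 25.2
grip_force: 62.0
```

```bash
cat > m.py <<'E'
from h import *
import sys
def mal(s,c,near):
    P=wcloud(c,s); t=s['eef_pos']; a=np.radians(yaw(s)-90); ex=np.array([np.cos(a),np.sin(a)]); ey=np.array([-ex[1],ex[0]])
    r=P[...,:2]-t[:2]; x=r@ex;y=r@ey;h=cv2.cvtColor(c['pixels'],cv2.COLOR_RGB2HSV)
    ok=(c['depth']>0)&(abs(y)<30)&(x>62)&(x<118)&(P[...,2]>t[2]+30)&(P[...,2]<t[2]+95)
    q=P[ok]; A=np.c_[x[ok],y[ok],np.ones(ok.sum())]; k=np.linalg.lstsq(A,q[:,2],rcond=None)[0]
    z=q[:,2]-A@k; g=abs(z)<4; k=np.linalg.lstsq(A[g],q[g,2],rcond=None)[0]
    b=cv2.minAreaRect(q[g][:,:2].astype(np.float32))
    print('t',s['time_s'],'tcp',t.round(1),'tool yaw',round(yaw(s),2),'n',g.sum(),'tilt x,y',k[:2].round(3),'top z',np.median(q[g,2]).round(1),'head',np.round(b[0],1),np.round(b[1],1),round(b[2],1),'ahead',((b[0]-t[:2])@ex).round(1),((b[0]-t[:2])@ey).round(1))
    return P,x,y
if __name__=='__main__':
    c,s=cap('wrist',sys.argv[1]); print(s['force'],s['grip_width'],s['grip_force']); mal(s,c,0)
E
python3 m.py w4.png
```

```text
[-0.24784504 -0.6308694  -3.69578349] 25.219911260664016 62.0062530040741
t 8.4167 tcp [ 350.3 -146.7   74.1] tool yaw 75.4 n 0 tilt x,y [0. 0.] top z nan head [0. 0.] [0. 0.] 0.0 ahead -376.0 53.7
  return _methods._mean(a, axis=axis, dtype=dtype,
  ret = ret.dtype.type(ret / rcount)
```

```bash
cat > m.py <<'E'
from h import *
import sys
def mal(s,c):
    P=cloud(c); t=s['eef_pos']; a=np.radians(yaw(s)-90); ex=np.array([np.cos(a),np.sin(a)]); ey=np.array([-ex[1],ex[0]])
    r=P[...,:2]-t[:2]; x=r@ex;y=r@ey
    ok=(c['depth']>0)&(abs(y)<33)&(x>50)&(x<128)&(P[...,2]>t[2]+38)&(P[...,2]<t[2]+75)
    q=P[ok]; 
    if len(q)<50: print('few',len(q));return
    A=np.c_[x[ok],y[ok],np.ones(ok.sum())]; g=q[:,2]>np.percentile(q[:,2],97)-8
    for _ in range(3):
        k=np.linalg.lstsq(A[g],q[g,2],rcond=None)[0]; g=abs(q[:,2]-A@k)<4
    b=cv2.minAreaRect(q[g][:,:2].astype(np.float32))
    print('t',s['time_s'],'tcp',t.round(1),'yaw',round(yaw(s),2),'n',g.sum(),'tilt x,y',k[:2].round(3),'top z',np.median(q[g,2]).round(1),'head',np.round(b[0],1),np.round(b[1],1),round(b[2],1),'ahead',((b[0]-t[:2])@ex).round(1),((b[0]-t[:2])@ey).round(1))
if __name__=='__main__':
    for n in('scene','side'):
        c,s=cap(n,n+sys.argv[1]+'.png'); mal(s,c)
    print(s['force'])
E
python3 m.py 4
```

```text
t 8.4667 tcp [ 349.6 -146.5   73.2] yaw 75.4 n 334 tilt x,y [-0.003 -0.018] top z 122.3 head [ 443.1 -170.3] [50.7 62. ] 74.9 ahead 96.5 0.4
t 8.5167 tcp [ 349.2 -146.3   72.7] yaw 75.4 n 512 tilt x,y [-0.005  0.003] top z 121.1 head [ 438.  -171.6] [53.3 59.8] 74.5 ahead 92.4 -2.2
[-0.44346845  0.08299237 -2.81733517]
```

The mallet is held level with the head 91 mm ahead. Correcting each camera's bias against the known head position gives the pin at about (621,19). I stage the mallet in front of the gap.

Request:
servo_tool(targets=[[0,0,23,0,1],[11,23,0,0,1],[11,23,0,0,1],[11,23,0,0,1],[11,23,0,0,1],[11,23,0,0,1],[11,23,0,0,1],[11,23,0,0,1],[12,24,0,0,1],[12,25,0,0,1]])

```text
time_s: 9.4
eef_pos: [450.3, 64.7, 95.2]
tcp_rot: [-0.001, 0.127, 0.992, -0.0]
force: [0.7, -0.7, -2.9]
grip_width: 24.9
grip_force: 62.0
```

Request:
servo_tool(targets=[[0,0,0,0,1],[0,0,0,0,1],[0,0,0,0,1]])

```text
time_s: 9.65
eef_pos: [449.8, 63.3, 95.4]
tcp_rot: [-0.001, 0.127, 0.992, -0.0]
force: [-0.3, 0.2, -3.2]
grip_width: 24.7
grip_force: 62.0
```

```bash
python3 m.py 5
python3 - <<'E'
from h import *
c=manip.capture('scene')
i=cv2.imread('pics/scene5.png')[200:380,180:400];cv2.imwrite('pics/c5.png',cv2.resize(i,(730,600),interpolation=2))
# gap inner walls: loaf tops edges near gap in tray frame
a=np.radians(-14.7);ex=np.array([np.cos(a),np.sin(a)]);ey=np.array([-ex[1],ex[0]])
for n in('scene','side'):
    P=np.load(n+'0.npz')['P'];r=P[...,:2]-[621,19];x=r@ex;y=r@ey
    for nm,lo,hi in(('L',10,140),('R',-140,-10)):
        g=(P[...,2]>80)&(P[...,2]<116)&(x>15)&(x<150)&(y>lo)&(y<hi)
        print(n,nm,np.percentile(y[g],[0.5,50,99.5]).round(1))
    g=(P[...,2]>58)&(P[...,2]<66)&(np.hypot(x,y)<25); print('pin xy tray',x[g].mean(),y[g].mean(),g.sum())
E
```

```text
t 9.65 tcp [449.8  63.3  95.4] yaw 75.43 n 405 tilt x,y [ 0.    -0.006] top z 144.8 head [541.5  39.6] [50.  61.2] 76.6 ahead 94.8 0.2
t 9.7 tcp [449.9  63.   95.6] yaw 75.38 n 360 tilt x,y [-0.028  0.011] top z 143.6 head [538.8  38.5] [53.8 59.7] 75.5 ahead 92.3 -1.3
[-0.66613875 -0.7603062  -3.00638143]
scene L [ 38.2  87.8 128.9]
scene R [-125.4  -76.5  -39. ]
pin xy tray 3.572888677704111 -0.35630866049030596 73
side L [ 32.8  61.5 122.4]
side R [-134.2 -103.9  -46.3]
pin xy tray -2.98398750682809 -0.7762771668663605 15
```

View pics/c5.png

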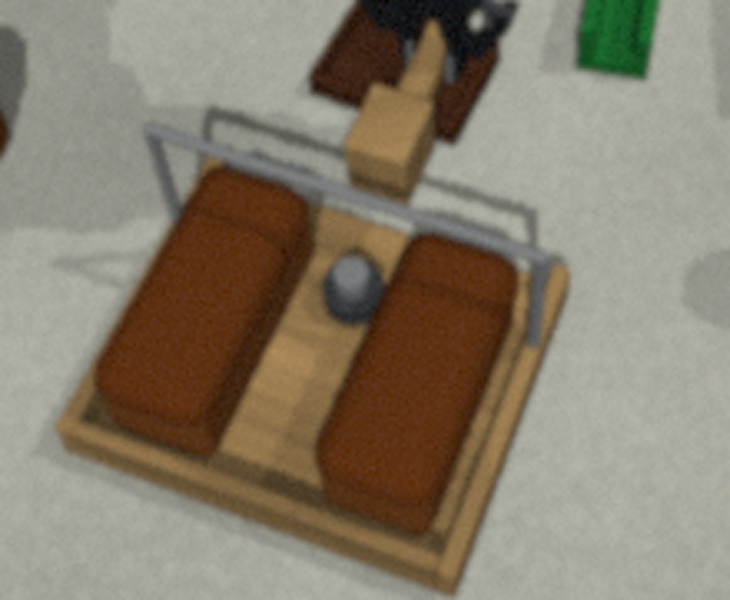

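The crop shows the head at (388,130), lined up with the gap, and the pin at (350,275). In the scene camera frame the lateral offset is about 0. I advance 84 mm along the tray's x.

Request:
servo_tool(targets=[[9,-2,0,0,1],[9,-3,0,0,1],[9,-2,0,0,1],[9,-2,0,0,1],[9,-3,0,0,1],[9,-2,0,0,1],[9,-2,0,0,1],[9,-3,0,0,1],[9,-2,0,0,1],[0,0,0,0,1]])

```text
time_s: 10.63
eef_pos: [533.4, 42.2, 96.2]
tcp_rot: [0.0, 0.127, 0.992, -0.0]
force: [-0.0, 0.2, -2.5]
grip_width: 25.1
grip_force: 62.0
```

```bash
python3 m.py 6
python3 - <<'E'
import cv2,numpy as np
a=cv2.imread('pics/scene6.png')[220:340,210:370];b=cv2.imread('pics/side6.png')[200:340,290:450]
cv2.imwrite('pics/c6.png',np.hstack([cv2.resize(a,(400,300)),cv2.resize(b,(400,350))[:300]]))
E
```

```text
t 10.6333 tcp [533.4  42.2  96.2] yaw 75.38 n 388 tilt x,y [-0.01  -0.002] top z 145.7 head [626.1  18.6] [50.3 60.8] 75.2 ahead 95.7 0.6
t 10.6833 tcp [532.4  42.3  96.1] yaw 75.38 n 299 tilt x,y [-0.022 -0.013] top z 144.3 head [621.6  18.5] [56.1 59.6] 74.8 ahead 92.2 -0.5
[-0.70814464  0.4910928  -3.57781866]
```

View pics/c6.png

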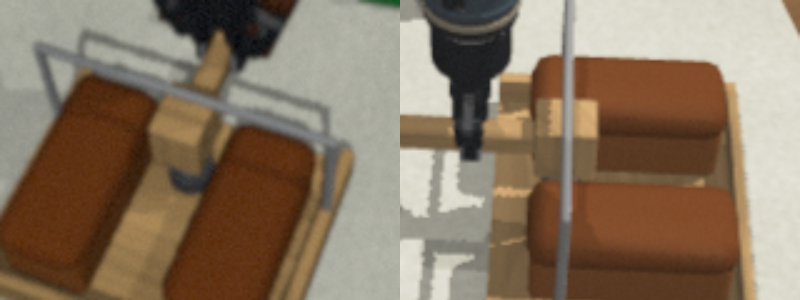

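The head is centred over the pin under the bow, with clear space to both loaves. Now I strike.

Request:
servo_tool(targets=[[0,0,-30,0,1],[0,0,-9,0,1],[0,0,0,0,1],[0,0,0,0,1]])

```text
time_s: 11.07
eef_pos: [530.8, 42.6, 57.4]
tcp_rot: [-0.001, 0.127, 0.992, -0.0]
force: [-0.4, -0.3, -2.7]
grip_width: 25.2
grip_force: 62.3
```

```bash
python3 m.py 7
```

```text
t 11.0667 tcp [530.8  42.6  57.4] yaw 75.41 n 427 tilt x,y [ 0.04  -0.002] top z 111.0 head [623.1  19.6] [51.  58.7] 74.2 ahead 95.1 1.1
t 11.1167 tcp [531.1  42.6  57.7] yaw 75.41 n 303 tilt x,y [0.032 0.002] top z 110.1 head [618.8  18. ] [55.  59.3] 76.1 ahead 91.0 -1.7
[ 0.00827017  0.46067744 -2.75804291]
```

The pin is mostly down, but the mallet has tilted about 3° in the grip. I strike again, deeper.

Request:
servo_tool(targets=[[0,0,20,0,1],[0,0,5,0,1],[0,0,-25,0,1],[0,0,-9,0,1],[0,0,0,0,1],[0,0,0,0,1]])

```text
time_s: 11.67
eef_pos: [531.2, 42.5, 48.2]
tcp_rot: [-0.001, 0.127, 0.992, -0.0]
force: [-1.1, -0.2, -3.1]
grip_width: 24.9
grip_force: 62.8
```

```bash
python3 m.py 8
```

```text
t 11.6667 tcp [531.2  42.5  48.2] yaw 75.4 n 417 tilt x,y [ 0.093 -0.004] top z 108.0 head [620.8  20.4] [50.6 60.7] 76.8 ahead 92.3 1.1
t 11.7167 tcp [531.3  42.5  48.5] yaw 75.4 n 294 tilt x,y [0.093 0.008] top z 106.6 head [616.5  17.4] [54.7 58.3] 75.3 ahead 88.8 -2.8
[-0.2225641   0.61066485 -3.12234661]
```

Request:
servo_tool(targets=[[0,0,22,0,1],[7,-2,3,0,1],[7,-2,0,0,1],[0,0,0,0,1],[0,0,-25,0,1],[0,0,-7,0,1],[0,0,0,0,1],[0,0,0,0,1]])

```text
time_s: 12.43
eef_pos: [544.8, 38.4, 40.7]
tcp_rot: [-0.001, 0.127, 0.992, -0.0]
force: [0.4, 0.3, -2.5]
grip_width: 25.1
grip_force: 64.0
```

```bash
python3 m.py 9
```

```text
t 12.4333 tcp [544.8  38.4  40.7] yaw 75.39 n 359 tilt x,y [ 0.173 -0.017] top z 110.2 head [630.7  17.1] [50.  60.8] 75.2 ahead 88.5 1.0
t 12.4833 tcp [545.1  38.5  41.2] yaw 75.4 n 278 tilt x,y [0.193 0.01 ] top z 109.8 head [626.7  15.6] [54.3 56.5] 75.3 ahead 84.7 -1.5
[ 0.2623671  -0.58797516 -3.84408823]
```

The rear edge of the face is at collar height (about 40.6), so the pin should be home. I lift, back out and check.

Request:
servo_tool(targets=[[0,0,15,0,1],[0,0,13,0,1],[-15,4,0,0,1],[-15,4,0,0,1],[-15,4,0,0,1],[-15,4,0,0,1],[-15,4,0,0,1],[-15,4,0,0,1],[-15,4,0,0,1],[0,0,0,0,1]])

```text
time_s: 13.37
eef_pos: [438.1, 66.8, 69.5]
tcp_rot: [-0.001, 0.127, 0.992, -0.0]
force: [1.1, -0.2, -3.4]
grip_width: 25.6
grip_force: 64.0
```

```bash
python3 m.py 10
python3 - <<'E'
from h import *
c,s=cap('scene','x.png');P=cloud(c);r=np.hypot(P[...,0]-624,P[...,1]-18)
P0=np.load('scene0.npz')['P'];r0=np.hypot(P0[...,0]-624,P0[...,1]-18)
print('now',np.percentile(P[r<12][:,2],[10,50,90]),'collar',np.median(P[(r>16)&(r<22)][:,2]),'before',np.percentile(P0[r0<12][:,2],[10,50,90]))
a=cv2.imread('pics/scene10.png')[220:370,190:390]
cv2.imwrite('pics/c10.png',cv2.resize(a,(800,600),interpolation=2))
E
```

```text
t 13.3667 tcp [438.1  66.8  69.5] yaw 75.43 n 298 tilt x,y [ 0.182 -0.005] top z 139.2 head [524.1  45.1] [49.6 62.7] 76.9 ahead 88.8 0.6
t 13.4167 tcp [439.7  66.7  69.8] yaw 75.44 n 332 tilt x,y [0.185 0.003] top z 138.4 head [522.   44.4] [53.9 58.8] 75.9 ahead 85.3 -0.9
[ 0.68118031  0.16485671 -3.14852316]
now [ 37.61772538  41.85173801 179.71787298] collar 40.25903638472721 before [ 58.04606945  61.13511401 179.66216552]
```

View pics/c10.png

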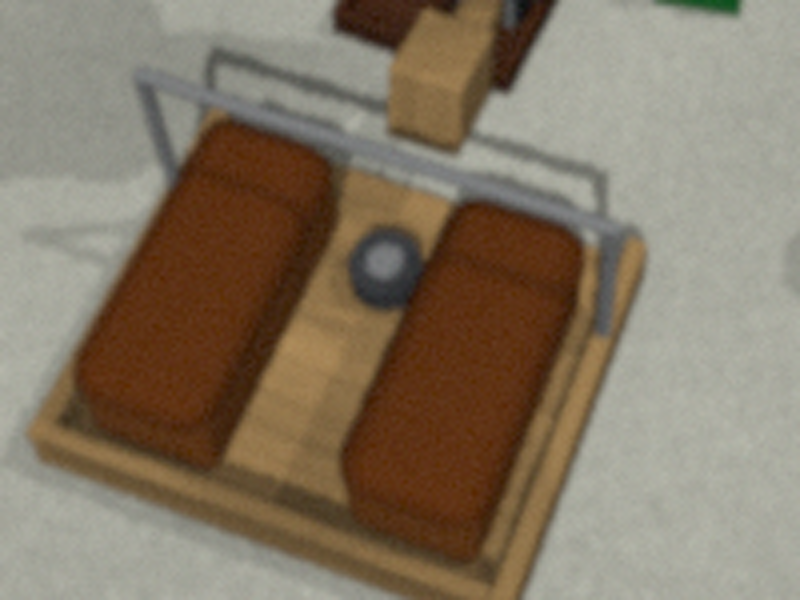

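The crop shows the pin at (385,262) essentially flush with its collar and the loaves unmoved. I'll check the number without bow points.

Run:
```python
from h import *
for n in('scene','side'):
    c,s=cap(n);P=cloud(c);P0=np.load(n+'0.npz')['P'];ctr=(624,18) if n=='scene' else (621,17)
    for nm,Q,rr in(('now',P,(0,10)),('collar',P,(16,22)),('before',P0,(0,10))):
        r=np.hypot(Q[...,0]-ctr[0],Q[...,1]-ctr[1]);m=(r>=rr[0])&(r<rr[1])&(Q[...,2]<80)&(Q[...,2]>25);print(n,nm,m.sum(),Q[m][:,2].mean().round(2))
```

```text
scene now 41 40.47
scene collar 106 39.42
scene before 42 59.97
side now 0 nan
side collar 15 39.76
side before 11 57.9<stdin>:5: RuntimeWarning: Mean of empty slice.
  ret = ret.dtype.type(ret / rcount)
```

The pin is about 1 mm or less above the collar, so about 21 mm down. The mallet sits tilted 0.18 rad in the grip. I'll level it by pressing the handle's end on the fixed dish's right rim from the open side, then stand it. First I raise, retreat and turn so the handle points to +y.

Request:
servo_tool(targets=[[-5,0,20,0,1],[-15,0,25,0,1],[-15,0,20,0,1],[-15,0,0,0,1],[-16,-10,0,0,1],[0,-20,0,-0.11,1],[0,-20,0,-0.11,1],[0,-20,0,-0.11,1],[0,-20,0,-0.11,1],[0,-20,0,-0.11,1]])

```text
time_s: 14.45
eef_pos: [375.0, -44.6, 134.5]
tcp_rot: [0.0, 0.394, 0.919, 0.0]
force: [0.2, -0.4, -3.5]
grip_width: 25.6
grip_force: 64.1
```

Request:
servo_tool(targets=[[0,-15,0,-0.11,1],[0,-15,0,-0.11,1],[0,-15,0,-0.11,1],[0,-13,0,-0.11,1],[0,-12,0,-0.11,1],[0,0,0,-0.11,1],[0,0,0,-0.1,1],[0,0,0,0,1],[0,0,0,0,1]])

```text
time_s: 15.2
eef_pos: [374.9, -113.7, 134.3]
tcp_rot: [-0.0, 0.704, 0.71, 0.0]
force: [-0.3, -0.6, -2.2]
grip_width: 25.2
grip_force: 64.0
```

```bash
python3 m.py 11
```

```text
t 15.2 tcp [ 374.9 -113.7  134.3] yaw 0.51 n 329 tilt x,y [ 0.202 -0.004] top z 203.3 head [ 379.8 -198.5] [58.5 52.1] 88.1 ahead 84.9 4.1
t 15.25 tcp [ 374.9 -113.6  134.3] yaw 0.55 n 483 tilt x,y [0.188 0.004] top z 203.4 head [ 376.1 -199.6] [49.7 61.4] 0.7 ahead 86.1 0.3
[-0.31056017 -0.10550063 -2.37493121]
```

Request:
servo_tool(targets=[[0,7,-25,0,1],[0,0,-30,0,1],[0,0,-25,0,1],[0,0,-12,0,1],[0,0,-5,0,1],[0,0,-5,0,1],[0,0,-5,0,1],[0,0,-5,0,1],[0,0,0,0,1],[0,0,0,0,1]])

```text
time_s: 16.13
eef_pos: [375.1, -106.4, 22.7]
tcp_rot: [0.0, 0.705, 0.709, 0.0]
force: [0.1, 0.1, -2.8]
grip_width: 25.1
grip_force: 64.1
```

```bash
python3 m.py 12
```

```text
t 16.1333 tcp [ 375.1 -106.4   22.7] yaw 0.37 n 296 tilt x,y [ 0.044 -0.006] top z 75.9 head [ 380.6 -197.3] [60.9 53.2] 89.3 ahead 90.8 4.9
t 16.1833 tcp [ 374.9 -106.4   22.7] yaw 0.36 n 500 tilt x,y [ 0.035 -0.001] top z 75.6 head [ 375.2 -200.2] [49.7 61.9] 0.8 ahead 93.8 -0.3
[ 0.07710547  0.48669424 -2.53593434]
```

Levelled to 0.04 rad. I press 3 mm more, then back away from the dish and set it down.

Request:
servo_tool(targets=[[0,0,-3,0,1],[0,0,0,0,1],[0,0,12,0,1],[0,0,8,0,1],[0,-20,0,0,1],[0,-20,0,0,1],[0,-20,0,0,1],[0,0,0,0,1]])

```text
time_s: 16.9
eef_pos: [375.1, -168.9, 39.7]
tcp_rot: [0.001, 0.706, 0.709, -0.0]
force: [0.4, 0.9, -3.7]
grip_width: 25.0
grip_force: 64.1
```

```bash
python3 m.py 13
```

```text
t 16.9 tcp [ 375.1 -168.9   39.7] yaw 0.25 n 286 tilt x,y [-0.009 -0.023] top z 89.7 head [ 380.4 -261.3] [50.9 61. ] 0.8 ahead 92.4 4.9
t 16.95 tcp [ 374.8 -167.6   39.5] yaw 0.23 n 576 tilt x,y [-0.013 -0.   ] top z 88.8 head [ 375.2 -262.1] [49.8 62.5] 0.6 ahead 94.5 0.0
[-0.29272309  0.20480199 -3.75519829]
```

Request:
servo_tool(targets=[[0,0,-14,0,1],[0,0,-7,0,1],[0,0,-3,0,1],[0,0,0,0,1],[0,0,-2,0,1],[0,0,0,0,1]])

```text
time_s: 17.5
eef_pos: [374.9, -166.3, 13.4]
tcp_rot: [0.0, 0.705, 0.709, 0.0]
force: [-0.4, 1.0, -1.7]
grip_width: 25.0
grip_force: 64.2
```

```bash
python3 m.py 14
```

```text
t 17.5 tcp [ 374.9 -166.3   13.4] yaw 0.36 n 277 tilt x,y [ 0.005 -0.021] top z 63.5 head [ 380.9 -259.1] [60.6 54. ] 88.9 ahead 92.8 5.4
t 17.55 tcp [ 374.9 -166.4   13.5] yaw 0.36 n 561 tilt x,y [ 0.    -0.003] top z 62.8 head [ 375.4 -260.8] [49.7 62.8] 0.5 ahead 94.5 -0.0
[ 0.19034049  0.9955566  -2.74652181]
```

Level, with the head top at 63–64 mm, so it is standing on the counter. I let go and rise.

Request:
servo_tool(targets=[[0,0,0,0,0.7],[0,0,0,0,0.3],[0,0,0,0,0],[0,0,0,0,0],[0,0,0,0,0],[0,0,8,0,0],[0,0,25,0,0],[0,0,35,0,0],[0,0,40,0,0],[0,0,40,0,0]])

```text
time_s: 18.43
eef_pos: [373.9, -166.1, 163.6]
tcp_rot: [-0.0, 0.705, 0.709, -0.0]
force: [0.7, -0.3, 0.5]
grip_width: 85.6
grip_force: 0.0
```

Request:
servo_tool(targets=[[0,0,0,0,0],[0,0,0,0,0],[0,0,0,0,0],[0,0,0,0,0],[0,0,0,0,0],[0,0,0,0,0]])

```text
time_s: 18.93
eef_pos: [374.1, -166.2, 160.5]
tcp_rot: [-0.001, 0.705, 0.709, -0.0]
force: [-0.2, -0.4, -0.5]
grip_width: 85.3
grip_force: 0.0
```

Run:
```python
from h import *
c,s=cap('side','side15.png');P=cloud(c);print(s['time_s'],s['eef_pos'])
c2,_=cap('scene');P2=cloud(c2);P0=np.load('scene0.npz')['P']
q=P[(abs(P[...,0]-375)<20)&(abs(P[...,1]+261)<22)&(P[...,2]>40)];A=np.c_[q[:,:2],np.ones(len(q))]
print('top',np.median(q[:,2]),np.linalg.lstsq(A,q[:,2],rcond=None)[0][:2])
for nm,(x,y,z0,z1,R) in dict(can=(565,370,98,112,60),jar=(504,-338,112,128,60),L=(710,82,95,118,75),R=(669,-79,95,118,75)).items():
    print(nm,[Q[(np.hypot(Q[...,0]-x,Q[...,1]-y)<R)&(Q[...,2]>z0)&(Q[...,2]<z1)][:,:2].mean(0).round(1) for Q in(P0,P2)])
for Q in(P0,P2):
    r=np.hypot(Q[...,0]-624,Q[...,1]-18);m=(r<10)&(Q[...,2]<80);print('pin',Q[m][:,2].mean())
cv2.imwrite('pics/c15.png',cv2.imread('pics/side15.png'))
```

```text
18.9333 [ 374.10387483 -166.21672467  160.51770563]
top 582.2516825447565 [ 8.24912597 12.96810851]
can [array([566.6, 370. ]), array([566.9, 370. ])]
jar [array([ 507. , -335.6]), array([ 506.6, -336.1])]
L [array([713.1,  83.6]), array([713.2,  83.7])]
R [array([672.5, -76.9]), array([672.4, -77. ])]
pin 59.97134656440104
pin 39.702423995629424
```

View pics/c15.png

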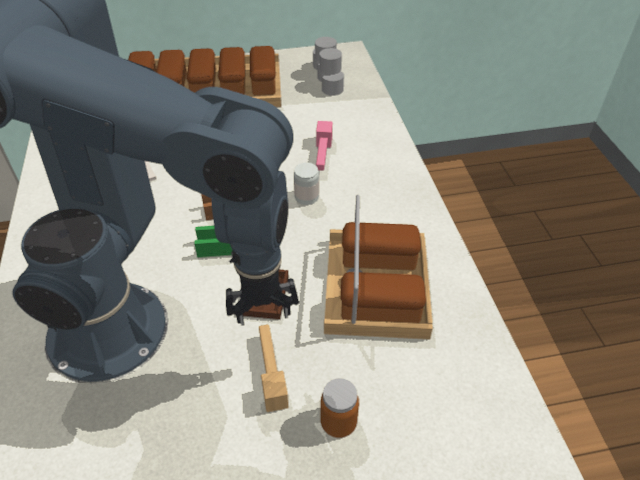

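The mallet stands upright at side (275,390), let go and clear of the gripper. The loaves, can and jar have not moved (under 1 mm). The pin is down, about 40 against 60 before, and flush with the collar.

```bash
python3 -c "
from rig import manip
print(manip.job_done())"
```

```text
the job is handed in; nothing more can be done
None
```

The job is handed in, with no verdict returned yet: by camera, the pin is down flush with its collar, the mallet stands upright and let go on the counter, and the loaves, can and jar moved less than 1 mm.

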